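Index the parts carousel and hold up the coupling carrier

ROBOT

A 6-joint arm with a two-finger parallel gripper is mounted at the origin on the work surface. World frame = base frame: x ahead of the robot, y to its left, z up, the work surface at z = 0. Lengths are in mm, angles in rad, forces in N, time in s.
With the tool pointing down it reaches from about 350 to 725 mm from the base axis. Payload 4.3 kg.
Tool frame: the origin (TCP) lies midway between the tips of the shut fingers; the grasp point (between the pads) lies 19 mm behind it; z points along the fingers, y is the direction in which the jaws open and shut (so a half turn about z gives the same grasp; the last joint's range is limited). The gripper opens to 85 mm and grips with 20 to 120 N. Pads are 22 mm wide; open, the fingers measure 114 mm over their backs; the gripper's body (76 mm by 85 mm) begins 54 mm behind the grasp point. The pads swing forward as they close: fully open they stand 13 mm farther back than shut.
Start: joints at [-1.4, 0.377, 0.081, 1.274, 0, 1.46], TCP at [159.357, -552.515, 231.329] pointing down, gripper open.
Joint ranges: [-2.72, 2.72], [-0.84, 1.66], [-1.02, 1.22], [-1.77, 2.12], [-1.37, 1.28], [-3.14, 3.14]. Speed limits (rad/s): [2.57, 2.57, 3.14, 3.14, 3.14, 3.14].

INTERFACE

Orientations are given as a unit quaternion [w, x, y, z].
In Python, from station import manip gives the robot as it stands.
- The arm moves only by the tool arm_command, never from a script. Its argument "deltas" is a list that holds one entry, the list of rows, each a list of 5 numbers: the closure, from 0 (fully open) to 1 (shut), then the shift along the world's x, y, z in mm, then the turn about the world's z in rad. In form: [[[fingers, dx, dy, dz, twist], ...]]. A call has 1 to 12 rows; each row shifts and turns the commanded pose from where the row before left it; what a row does not reach is not made up. A row lasts 1/12 s, in which the tool goes at most 41.7 mm and 7.16 degrees, less where a joint would pass 70% of its speed; a pose out of reach is approached as far as the arm can. A call is refused whole if a number of a shift passes 41.7 or a number of a turn 0.125, either way. A call with a gripper value outside its range is refused whole. The fingers move at their own pace and stop on an object; the grip force is fixed at half the most. Time passes only in rows, so rows that do not move let the fingers close. It gives the time, the measured TCP pose, the force and the opening at its end, in the units of the state.
- manip.sense(): the state, without advancing time (a new reading comes with each control period).
- manip.camera(name): name is "side" or "top" or "wrist"; returns a dict with "color" (480x640x3 uint8, red, green, blue), "mtx" (3x3 intrinsics, pixels), "k1" (the pictures are not rectified: a ray, as slopes to the right and down, at radius r is drawn at 1 + k1 r^2 times it, then the intrinsics apply), "origin" and "rotation" of the camera in the world; the wrist camera has in their place "tool_from_camera" (4x4, takes a point from camera to tool coordinates, whose origin is the TCP and whose axes are the flange's). Camera axes: x right, y down, z forward; pixel columns grow to the right and rows downward; lengths in mm; the calibration is good to about 2 mm. A picture is of the moment at which its call begins: read the wrist's pose just before it. There is no depth.
- manip.close_job(): hands the job in, once; it reports no verdict.
The state is a dict: "clock": time; "qpos": joint angles; "joint_velocities": joint speeds; "joint_efforts": joint torques, N m; "ee_pos": TCP position; "tcp_rot": TCP orientation; "ft_force": force on the tool from outside, world axes, zero at the start; "wrist_torque": the same for the moment, N m; "finger_gap": finger opening in mm.
Only numpy, scipy, OpenCV 4.12 (cv2) and the standard library are available. Lean on these libraries where they do the work, as an engineer would, in place of code of your own. Each camera call takes 0.05 s, during which the arm holds its last target.

TASK

Turn the parts carousel by its centre knob one click, whichever way brings the tub with the T-handle to the opening in the rim, and leave it clicked in there. Then take that tub by its handle and lift it, level all the way so that the two couplings stay in it, until it is at least 10 cm above the deck; finish while still holding it there, steady and level, without setting it down. Leave the other tubs and the things on the bench alone.

Things in the scene. Friction and masses are not known exactly. Their poses are not given: they have to be found in the camera images.
- carousel: Blue round carousel, 344 mm across, with a grey gear housing at the rear, fixed to the bench. Origin on its axis, on the bench surface; -x points to the opening in its rim (78 degrees wide). Elsewhere a curb at radius 163 mm carries an inward steel lip (underside 95, top 100 mm above the bench, reaching in to radius 139 mm) that stops tubs being lifted out.
- deck (a point): Centre of the top of the aluminium turntable on the carousel, on the axis, 45 mm above the bench; turns with it. It is 312 mm across. Six stations 60 degrees apart, 110 mm from the axis, parted by ribs 10 mm high. Three stations across from the opening carry tubs fixed to the deck.
- turret (a joint): Turn of the deck with its knob, rad, counter-clockwise from above positive. About 0 at the start; detents at -1.047, 0 and +1.047, stops 0.09 beyond the outer ones. Turning takes up to about 0.3 N m; let go beyond 0.65 rad it snaps to the next detent by itself.
- knob (a point): Middle of the black bar grip of the centre knob, on the carousel's axis, 147 mm above the bench. The bar is 44 mm long (along this point's x), 16 mm wide (y) and 28 mm high (z), on a round stem 20 mm thick, and turns with the deck.
- pickup (a point): Station in the rim's opening, on the deck surface (45 mm above the bench), 110 mm from the axis; fixed, does not turn. Empty at the start.
- carrier: Grey round tub with a T-handle, 76 mm across the rim, 68 mm at the foot, 40 mm high, floor 4 mm thick; 0.27 to 0.42 kg. Origin at the centre of its underside, z up. Stands loose on the deck at the station next to the opening, on one side or the other (60 degrees round from it). A post 7 mm square rises from its middle to a black bar.
- carrier_grip (a point): Middle of the carrier's handle bar, 84 mm above its underside: 36 mm long (along the carrier's x), 14 mm wide (y), 20 mm high (z).
- coupling0: Black plastic pipe coupling, a tube 22 mm across, 28 mm high, standing loose in the carrier on its +y side, 18.5 mm from the middle. Origin at the centre of its lower end.
- coupling1: The same, on the carrier's -y side.
- tub: Grey round tub without a handle, same size as the carrier, full of square caps; loose on the deck at the station on the other side of the opening. Leave it in its station. Origin at the centre of its underside.
- elbow: Black pipe elbow lying on the bench near the carousel, legs 50 mm, 38 mm thick. Bystander.
- offcut: Black tube offcut 48 mm across, 70 mm high, standing near the carousel. Bystander.
- tape: Roll of paper tape, 100 mm across, 24 mm high, lying flat. Bystander.
- endcap: Black square end cap 50 x 50 x 22 mm. Bystander.
- wrench: Steel wrench lying flat. Bystander.
There are look-alikes about, which are no part of the job. What is shaped like the carrier but orange is not meant.

How it is judged:
By the outcome, as a careful person would: the job done as asked, in the order asked, and still so for the second after the job is handed in, while the arm keeps its last pose, push and grip.
It also fails if it takes over 51 s, if anything falls off the work surface, if the arm or the gripper's body presses on something with over 40 N, if the wrist force passes 120 N, or if a joint passes its speed limit or range.

## Working session

There is one attempt and no reset: what is moved stays moved. The work goes in short steps, Python scripts to look and compute and a tool call to move; the robot and the scene stay as the last step left them, time stands still between calls to the robot, and variables do not carry over. Pictures are saved under pics/ and viewed, and the job is handed in when it is done.

Besides the shell and the picture viewer there is one more tool, called after ">>>" as name(argument=value, ...) on one line, values as JSON. arm_command: Moves the arm, as the interface text tells. Its arguments: {"type":"object","properties":{"deltas":{"type":"array"}},"required":["deltas"]}

```bash
mkdir -p pics
python3 - <<'E'
from station import manip
import cv2
s=manip.sense();print(s)
for n in("top","side","wrist"):
    c=manip.camera(n);cv2.imwrite(f"pics/{n}0.png",c["color"][:,:,::-1]);print(n,{k:v for k,v in c.items() if k!="color"})
E
```

```text
{'clock': 0.0, 'qpos': array([-1.40027591e+00,  3.78091052e-01,  7.96871780e-02,  1.27437303e+00,
        1.63716320e-05,  1.46051102e+00]), 'joint_velocities': array([-0.00016375,  0.00037755,  0.00081817, -0.00015859, -0.00122975,
       -0.00025662]), 'joint_efforts': array([ 1.49916897e-03, -4.63599658e+01,  2.69878757e+01,  2.08211190e-02,
       -3.79646974e-05, -1.30211131e-05]), 'ee_pos': array([ 159.26356657, -551.86354501,  230.36859756]), 'tcp_rot': array([-9.90087003e-04,  9.90159215e-01,  1.39941947e-01, -2.16384887e-05]), 'ft_force': array([0.01881801, 0.55706626, 0.30086795]), 'wrist_torque': array([ 0.00517338, -0.02202659, -0.03604831]), 'finger_gap': 84.9459026285308}
top {'mtx': array([[498.49965963,   0.        , 318.15506591],
       [  0.        , 498.49965963, 243.02966071],
       [  0.        ,   0.        ,   1.        ]]), 'k1': -0.0632019733914622, 'origin': array([ 291.89355633,   29.99198983, 1355.4321833 ]), 'rotation': array([-0.04385649,  0.71055456, -0.70107023,  0.04110175])}
side {'mtx': array([[482.17405499,   0.        , 327.71525522],
       [  0.        , 482.17405499, 243.36650396],
       [  0.        ,   0.        ,   1.        ]]), 'k1': -0.12560833015810727, 'origin': array([  348.51916617, -1023.81954796,  1154.28305739]), 'rotation': array([-0.38588272,  0.92201208, -0.02614531,  0.01745492])}
wrist {'mtx': array([[357.62790219,   0.        , 325.45831513],
       [  0.        , 357.62790219, 239.40303838],
       [  0.        ,   0.        ,   1.        ]]), 'k1': -0.0031380268601514005, 'tool_from_camera': array([[-7.97663319e-04, -9.53379608e-01, -3.01772575e-01,
         7.65148414e+01],
       [ 9.99999442e-01, -9.69483551e-04,  4.19597354e-04,
        -1.82672432e-01],
       [-6.92599108e-04, -3.01772072e-01,  9.53379849e-01,
        -1.42477959e+02],
       [ 0.00000000e+00,  0.00000000e+00,  0.00000000e+00,
         1.00000000e+00]])}
```

View pics/top0.png

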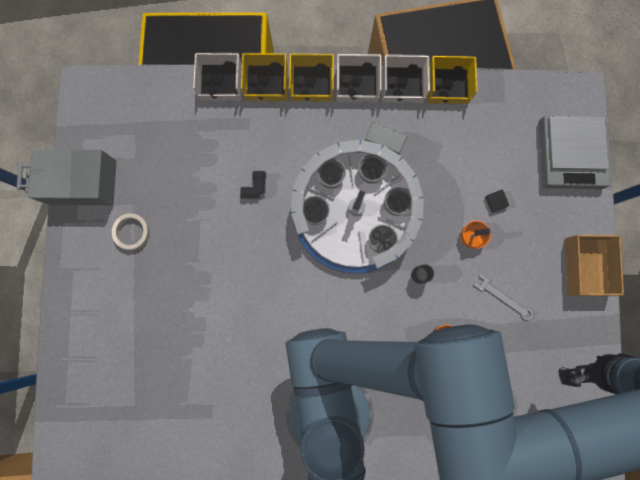

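View pics/side0.png

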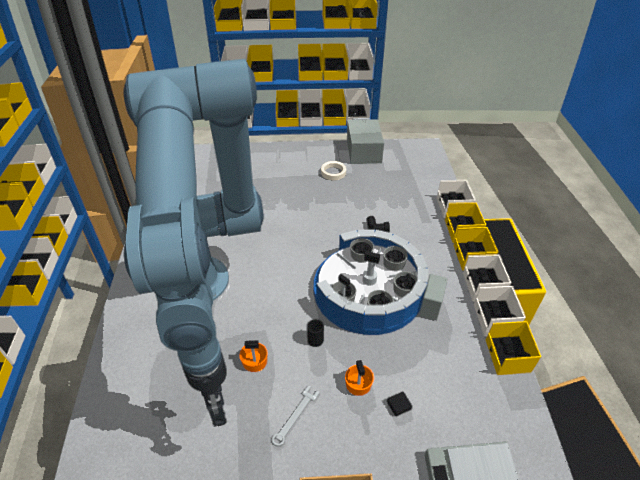

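```bash
cat > h.py <<'E'
import numpy as np,cv2
from scipy.spatial.transform import Rotation as R
def q(a): return R.from_quat([a[1],a[2],a[3],a[0]])
def cam(c,s=None):
    if 'origin' in c: return np.array(c['origin']),q(c['rotation']).as_matrix()
    T=c['tool_from_camera'];Rt=q(s['tcp_rot']).as_matrix()
    return Rt@T[:3,3]+s['ee_pos'],Rt@T[:3,:3]
def ray(c,uv,s=None):
    o,Rm=cam(c,s);m=c['mtx']
    p=cv2.undistortPoints(np.array([[uv]],float),m,np.array([c['k1'],0,0,0,0.]))[0,0]
    d=Rm@np.array([p[0],p[1],1]);return o,d/np.linalg.norm(d)
def plane(c,uv,z,s=None):
    o,d=ray(c,uv,s);return o+d*(z-o[2])/d[2]
def proj(c,P,s=None):
    o,Rm=cam(c,s);P=np.atleast_2d(np.asarray(P,float))
    x=(P-o)@Rm
    return cv2.projectPoints(x,np.zeros(3),np.zeros(3),c['mtx'],np.array([c['k1'],0,0,0,0.]))[0][:,0]
def crop(img,x,y,w,h,f,name):
    cv2.imwrite(name,cv2.resize(img[y:y+h,x:x+w,::-1],None,fx=f,fy=f,interpolation=cv2.INTER_CUBIC))
E
python3 - <<'E'
from station import manip
from h import *
c=manip.camera("top");crop(c["color"],280,120,160,160,3.75,"pics/topc.png")
d=manip.camera("side");crop(d["color"],300,210,160,130,4.6,"pics/sidec.png")
for z in(45,100,147):print(z,plane(c,(358,205),z))
E
```

```text
45 [553.99255704 -68.95012066  45.        ]
100 [542.99202971 -64.7974326  100.        ]
147 [533.59157909 -61.2487719  147.        ]
```

View pics/topc.png

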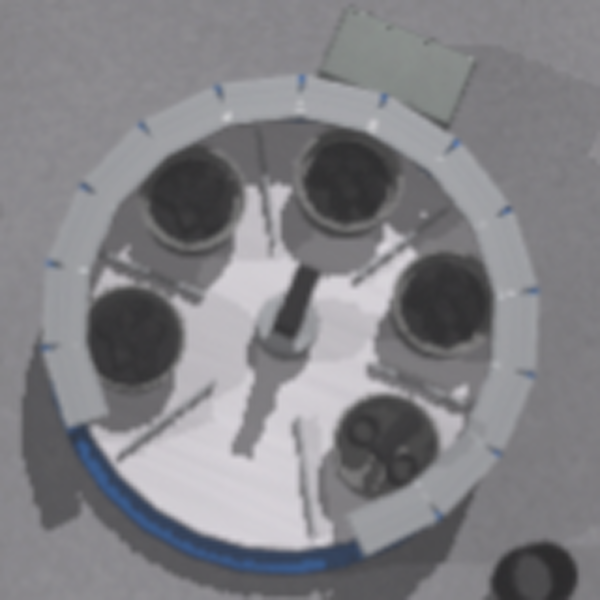

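View pics/sidec.png

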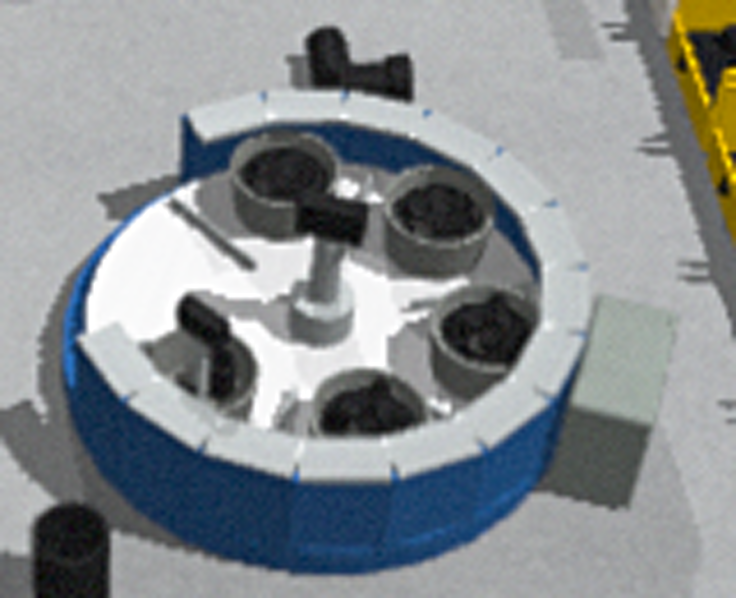

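```bash
cat > m.py <<'E'
from h import *
def blob(img,x0,y0,x1,y1,th=60,seed=None):
    g=img[y0:y1,x0:x1].max(2);m=(g<th).astype(np.uint8)
    n,l,st,ce=cv2.connectedComponentsWithStats(m)
    i=1+np.argmax(st[1:,4]);
    if seed is not None:
        i=min(range(1,n),key=lambda k:np.hypot(*(ce[k]+[x0,y0]-seed)) if st[k,4]>8 else 1e9)
    ys,xs=np.where(l==i);pts=np.c_[xs+x0,ys+y0].astype(float)
    return pts
def tri(c1,u1,c2,u2,s=None):
    o1,d1=ray(c1,u1,s if 'origin' not in c1 else None);o2,d2=ray(c2,u2)
    A=np.c_[d1,-d2];t=np.linalg.lstsq(A,o2-o1,rcond=None)[0]
    p,q_=o1+t[0]*d1,o2+t[1]*d2
    return (p+q_)/2,np.linalg.norm(p-q_)
E
python3 - <<'E'
from station import manip
from m import *
c=manip.camera("top");d=manip.camera("side")
a=blob(c["color"],348,186,370,213,70,np.array([359,199]));b=blob(d["color"],360,248,383,268,70,np.array([372,257]))
print(len(a),a.min(0),a.max(0),len(b),b.min(0),b.max(0),b.mean(0))
print("knob",tri(c,a.mean(0),d,b.mean(0)))
print(plane(c,a.mean(0),147)); 
r=cv2.minAreaRect(a.astype(np.float32));bp=cv2.boxPoints(r);print(r)
P=np.array([plane(c,x,161) for x in bp]);print(P)
# carrier bar in side
b=blob(d["color"],332,268,352,288,60,np.array([344,279]));print(len(b),b.min(0),b.max(0),b.mean(0))
print(plane(d,b.mean(0),129))
# rim outer: lip outer edges via top view, lip/curb; points at blue ticks (crop)
t=np.array([(54,263),(86,188),(145,126),(220,90),(302,77),(383,98),(455,145),(507,211),(533,290),(530,373),(496,453),(437,515),(48,347)])/3.75+[280,120]
Q=np.array([plane(c,x,100)[:2] for x in t])
A=np.c_[2*Q,np.ones(len(Q))];s=np.linalg.lstsq(A,(Q**2).sum(1),rcond=None)[0]
print("circle",s[:2],np.sqrt(s[2]+s[0]**2+s[1]**2)); ang=np.degrees(np.arctan2(*(Q-s[:2]).T[::-1]));print(ang,np.hypot(*(Q-s[:2]).T))
for u in((75,427),(105,415),(345,515),(365,555)):
    p=plane(c,np.array(u)/3.75+[280,120],100)[:2]-s[:2];print(u,np.hypot(*p),np.degrees(np.arctan2(p[1],p[0])))
E
```

```text
79 [353. 192.] [363. 209.] 203 [360. 248.] [379. 263.] [369.61083744 255.0591133 ]
knob (array([542.68332618, -61.80340369, 151.15912763]), np.float64(1.687697776534703))
[544.41441465 -62.12053601 147.        ]
((358.8975524902344, 200.22195434570312), (5.028698444366455, 17.530601501464844), 24.775142669677734)
[[525.35139517 -47.88270232 161.        ]
 [565.19794932 -65.683764   161.        ]
 [560.09205658 -76.86739344 161.        ]
 [520.28741232 -59.02647177 161.        ]]
87 [339. 275.] [350. 287.] [344.29885057 280.74712644]
[ 462.40672516 -137.18125085  129.        ]
circle [545.13676136 -64.0628376 ] 167.21540911599766
[  78.00745708   58.27551295   37.56140228   17.48609811   -2.33505798
  -22.21117237  -42.82833893  -63.03152275  -83.01882619 -102.93600857
 -123.67623529 -143.87779507   98.21012111] [166.59471137 166.87749333 167.07452866 166.69581747 169.33087134
 167.32375768 166.32680354 166.73009347 167.05142829 167.23512191
 167.24608321 167.68492097 167.60863937]
(75, 427) 166.30722768932486 118.26736197217186
(105, 415) 144.50127055623196 119.09900851401032
(345, 515) 141.09843254813893 -164.93444883238774
(365, 555) 170.64143979506852 -162.89854226842817
```

>>> arm_command(deltas=[[[0, 15, 18, 2, 0.12], [0, 19, 24, 2, 0.123], [0, 19, 24, 2, 0.123], [0, 19, 24, 2, 0.123], [0, 19, 24, 2, 0.123], [0, 19, 25, 0, 0.123], [0, 19, 25, 0, 0.123], [0, 19, 25, 0, 0.123], [0, 19, 25, 0, 0.123], [0, 19, 25, 0, 0.123], [0, 19, 25, 0, 0.123], [0, 19, 25, 0, 0.123]]])

```text
clock: 1.35
ee_pos: [384.1, -262.2, 241.5]
tcp_rot: [0.0, 0.637, 0.771, 0.0]
ft_force: [0.6, -0.9, -0.6]
finger_gap: 85.3
```

>>> arm_command(deltas=[[[0, 19, 25, 0, 0.123], [0, 19, 25, 0, 0.123], [0, 19, 25, 0, 0.123], [0, 19, 25, 0, 0.123], [0, 19, 25, 0, 0.123], [0, 19, 25, 0, 0.123], [0, 19, 25, 0, 0.123], [0, 19, 20, 0, 0.123], [0, 10, 8, 0, 0.01], [0, 0, 0, 0, 0], [0, 0, 0, 0, 0], [0, 0, 0, 0, 0]]])

```text
clock: 2.35
ee_pos: [544.8, -60.9, 241.2]
tcp_rot: [-0.0, 0.196, 0.981, -0.0]
ft_force: [0.6, 0.9, 0.4]
finger_gap: 85.4
```

```bash
cat > w.py <<'E'
from station import manip
from m import *
import sys
s=manip.sense();c=manip.camera("wrist")
Rt=q(s['tcp_rot']).as_matrix()
print(s['clock'],s['ee_pos'],"xang",np.degrees(np.arctan2(Rt[1,0],Rt[0,0])),"z",Rt[:,2],s['ft_force'],s['finger_gap'],np.round(s['qpos'],2))
cv2.imwrite(f"pics/{sys.argv[1]}.png",c["color"][:,:,::-1])
import pickle;pickle.dump((s,c),open("last.pkl","wb"))
E
python3 w.py w1
```

```text
2.35 [544.80631764 -60.93365098 241.24023747] xang 157.39146340823717 z [-6.33552996e-04 -1.71833915e-04 -9.99999785e-01] [0.64739152 0.86604494 0.39063685] 85.36393631254394 [-0.23  0.32  0.02  1.28 -0.    0.17]
```

View pics/w1.png

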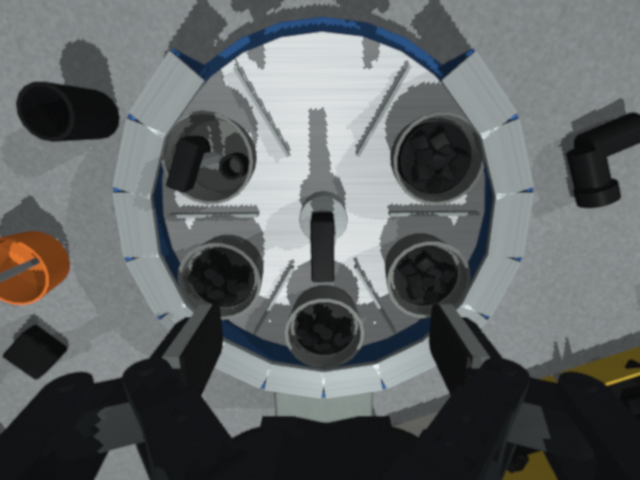

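Run:
```python
from m import *
import pickle
s,c=pickle.load(open("last.pkl","rb"))
a=blob(c["color"],295,195,350,292,45,np.array([322,245]))
print(len(a),a.min(0),a.max(0))
for r in range(int(a[:,1].min()),int(a[:,1].max())+1,6):
    x=a[a[:,1]==r][:,0];print(r,x.min(),x.max())
crop(c["color"],280,190,90,110,5,"pics/k.png")
Rt=q(s['tcp_rot']).as_matrix()
for u in((322,212),(322,222),(322,281)):
    p=plane(c,u,161,s);print(u,p,(p-s['ee_pos'])@Rt)
crop(c["color"],150,100,120,120,5,"pics/carr.png")
```

```text
1035 [311. 212.] [332. 279.]
212 314.0 330.0
218 312.0 332.0
224 311.0 332.0
230 312.0 332.0
236 311.0 332.0
242 312.0 332.0
248 312.0 331.0
254 313.0 331.0
260 312.0 332.0
266 312.0 332.0
272 312.0 332.0
278 312.0 332.0
(322, 212) [520.1755775  -53.55917277 161.        ] [25.53129954 -2.62881762 80.25455787]
(322, 222) [526.24435588 -56.11278054 161.        ] [18.947199   -2.65315165 80.25115178]
(322, 281) [564.30691916 -72.12891969 161.        ] [-22.34749334  -2.80600595  80.22978924]
```

View pics/k.png

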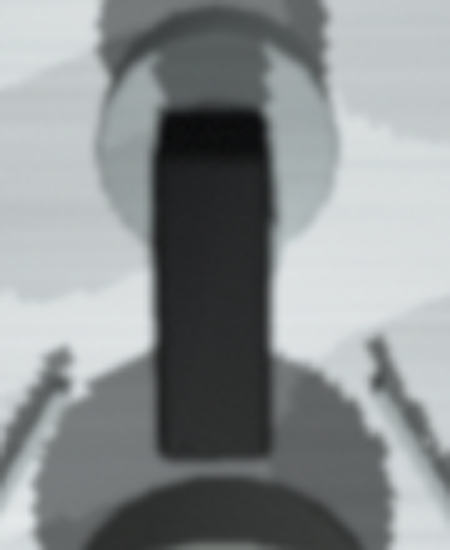

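View pics/carr.png

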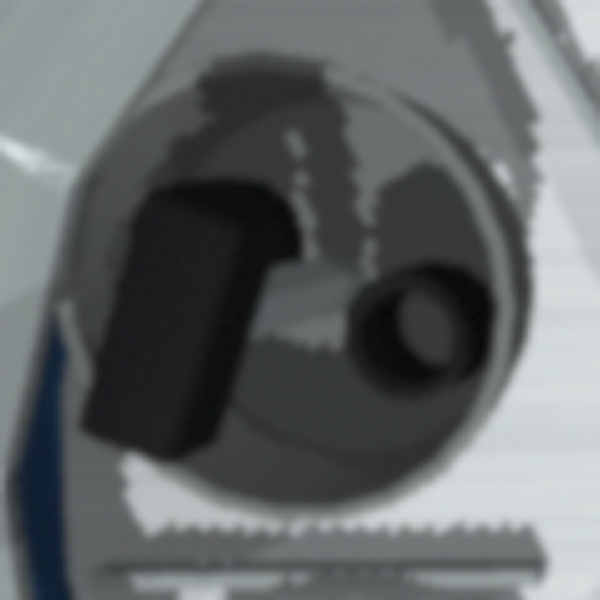

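>>> arm_command(deltas=[[[0, 0.5, -3.2, -10, 0], [0, 0, 0, -25, 0], [0, 0, 0, -25, 0], [0, 0, 0, -25, 0], [0, 0, 0, -14, 0], [0, 0, 0, -4, 0], [0, 0, 0, 0, 0], [0, 0, 0, 0, 0], [0.5, 0, 0, 0, 0], [0.5, 0, 0, 0, 0], [0.6, 0, 0, 0, 0], [0.65, 0, 0, 0, 0]]])

```text
clock: 3.4
ee_pos: [546.5, -63.8, 139.1]
tcp_rot: [0.001, 0.196, 0.981, 0.0]
ft_force: [-0.4, 1.4, -0.1]
finger_gap: 38.6
```

```bash
python3 w.py w2
```

```text
3.4 [546.45212667 -63.80468221 139.11155486] xang 157.4434637756174 z [ 1.54654485e-03 -2.71425473e-04 -9.99998767e-01] [-0.40440243  1.35522543 -0.08415443] 38.626961610353796 [-0.23  0.37 -0.17  1.03  0.    0.16]
```

View pics/w2.png

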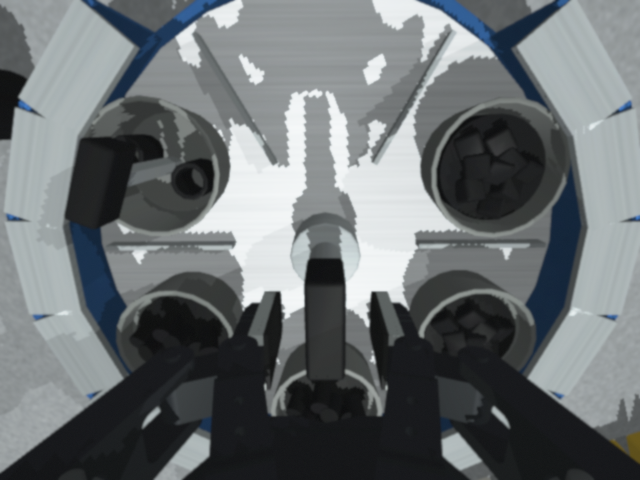

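>>> arm_command(deltas=[[[1, -0.5, 0, -1, 0], [1, 0, 0, 0, 0], [1, 0, 0, 0, 0], [1, 0, 0, 0, 0], [1, 0, 0, 0, 0], [1, 0, 0, 0, 0]]])

```text
clock: 3.95
ee_pos: [545.6, -63.8, 137.7]
tcp_rot: [0.0, 0.196, 0.981, 0.0]
ft_force: [-0.2, 0.7, 4.6]
finger_gap: 14.9
```

>>> arm_command(deltas=[[[1, 0, 0, 0, -0.02], [1, 0, 0, 0, -0.04], [1, 0, 0, 0, -0.05], [1, 0, 0, 0, -0.05], [1, 0, 0, 0, -0.05], [1, 0, 0, 0, -0.05], [1, 0, 0, 0, -0.05], [1, 0, 0, 0, -0.05], [1, 0, 0, 0, -0.05], [1, 0, 0, 0, -0.05], [1, 0, 0, 0, -0.05], [1, 0, 0, 0, -0.05]]])

```text
clock: 4.95
ee_pos: [545.8, -63.5, 137.7]
tcp_rot: [0.0, 0.459, 0.889, 0.0]
ft_force: [-0.3, 0.0, 4.9]
finger_gap: 15.0
```

```bash
python3 w.py w3
```

```text
4.95 [545.76161434 -63.50325306 137.7261709 ] xang 125.39482797688044 z [ 9.71507385e-04 -1.33506223e-04 -9.99999519e-01] [-0.31482792  0.0331034   4.86713089] 14.997487164784722 [-0.23  0.37 -0.18  1.02  0.    0.72]
```

View pics/w3.png

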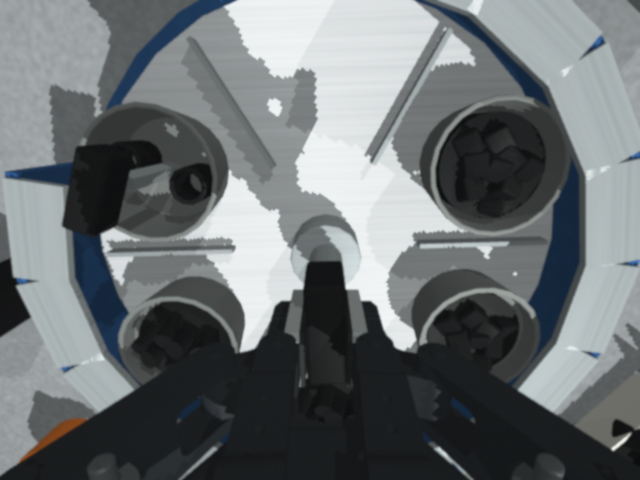

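>>> arm_command(deltas=[[[1, 0, 0, 0, -0.05], [1, 0, 0, 0, -0.05], [1, 0, 0, 0, -0.05], [1, 0, 0, 0, -0.05], [1, 0, 0, 0, -0.05], [1, 0, 0, 0, -0.05], [1, 0, 0, 0, -0.05], [1, 0, 0, 0, -0.05], [1, 0, 0, 0, -0.05], [1, 0, 0, 0, -0.025], [1, 0, 0, 0, -0.012], [1, 0, 0, 0, 0]]])

```text
clock: 6.0
ee_pos: [546.0, -63.4, 137.7]
tcp_rot: [0.0, 0.66, 0.751, 0.001]
ft_force: [0.8, 2.8, 5.4]
finger_gap: 15.1
```

>>> arm_command(deltas=[[[0.6, 0, 0, 0, 0], [0.6, 0, 0, 0, 0], [0.5, 0, 0, 0, 0], [0.3, 0, 0, 0, 0], [0.1, 0, 0, 10, 0], [0, 0, 0, 20, 0], [0, 0, 0, 30, 0], [0, 0, 0, 30, 0], [0, 0, 0, 14, 0], [0, 0, 0, 0, 0], [0, 0, 0, 0, 0]]])

```text
clock: 6.92
ee_pos: [546.1, -63.9, 242.6]
tcp_rot: [0.001, 0.66, 0.752, 0.001]
ft_force: [-0.2, -1.0, 0.2]
finger_gap: 85.2
```

```bash
python3 w.py w4
```

```text
6.9167 [546.13375151 -63.94526696 242.59163486] xang 97.44638198892206 z [ 2.72761599e-03 -6.61565743e-04 -9.99996061e-01] [-0.15236262 -1.03475899  0.20152825] 85.24966332939736 [-0.23  0.32  0.03  1.28 -0.    1.21]
```

View pics/w4.png

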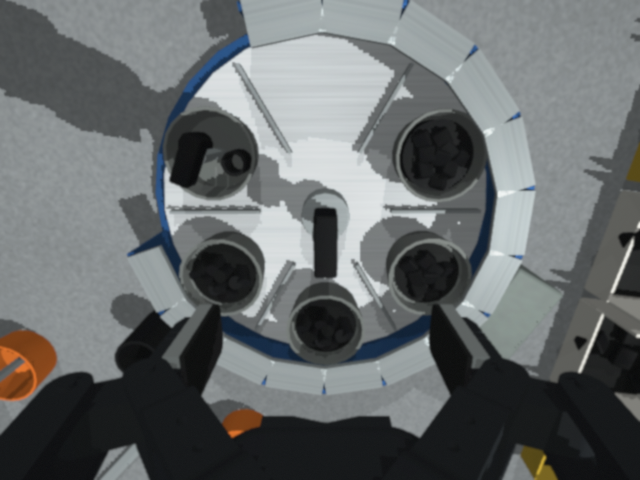

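>>> arm_command(deltas=[[[0, -12, 5, 0, -0.05], [0, -20, 8, 0, -0.07], [0, -20, 8, 0, -0.07], [0, -20, 8, 0, -0.07], [0, -20, 8, 0, 0], [0, -10, 5, 0, 0], [0, 0, 0, 0, 0], [0, 0, 0, 0, 0], [0, 0, 0, 0, 0]]])

```text
clock: 7.72
ee_pos: [444.1, -22.0, 241.0]
tcp_rot: [0.0, 0.752, 0.66, 0.0]
ft_force: [-0.2, -1.0, 0.3]
finger_gap: 85.5
```

```bash
python3 w.py w5
python3 - <<'E'
from m import *
from station import manip
c=manip.camera("top");crop(c["color"],280,120,160,160,3.75,"pics/top5.png")
d=manip.camera("side");crop(d["color"],300,210,160,130,4.6,"pics/side5.png")
E
```

```text
7.7167 [444.12615494 -21.99795823 240.99902997] xang 82.55303354258601 z [ 3.05392060e-04 -1.95890273e-04 -9.99999934e-01] [-0.24045585 -0.98296885  0.28344855] 85.5246221422558 [-0.19  0.11 -0.24  1.22 -0.    1.51]
```

View pics/w5.png

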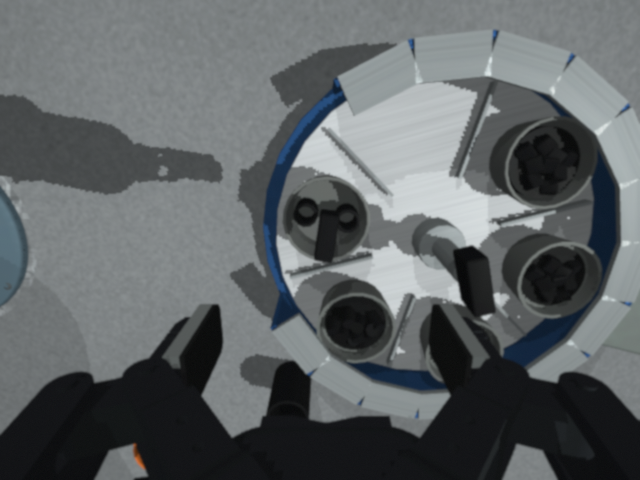

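View pics/side5.png

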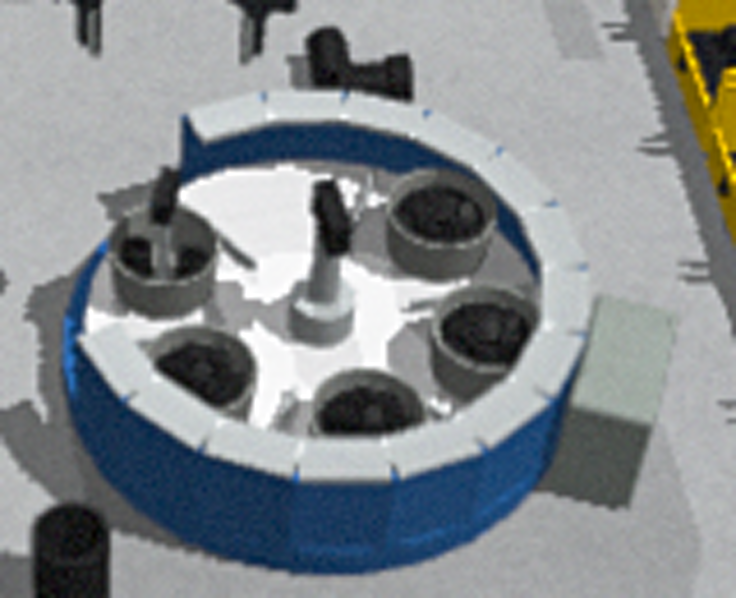

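Run:
```python
from m import *
import pickle
s,c=pickle.load(open("last.pkl","rb"))
crop(c["color"],280,170,100,100,6,"pics/k5.png")
```

```text
(no output)
```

View pics/k5.png

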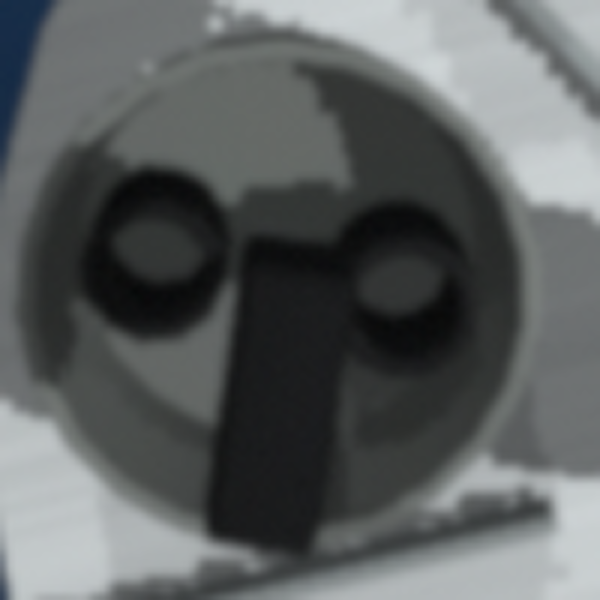

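Run:
```python
from m import *
import pickle
s,c=pickle.load(open("last.pkl","rb"))
Rt=q(s['tcp_rot']).as_matrix()
P=np.array([plane(c,np.array(u)/6+[280,170],139,s) for u in((249,266),(350,276),(305,553),(208,535))])
t=(P-s['ee_pos'])@Rt;print(P);print(t, "mean",P.mean(0),t.mean(0))
v=P[0]+P[1]-P[2]-P[3];print("len",np.linalg.norm(v)/2,"ang",np.degrees(np.arctan2(v[1],v[0])))
# rim ellipse approx centre at z=85
for u in((20,525),):pass
rim=np.array([(20,300),(525,300),(290,40),(60,400),(495,430)])/6+[280,170]
Q=np.array([plane(c,u,85,s)[:2] for u in rim]);A=np.c_[2*Q,np.ones(len(Q))];w=np.linalg.lstsq(A,(Q**2).sum(1),rcond=None)[0];print("rim",w[:2],np.sqrt(w[2]+w[0]**2+w[1]**2))
```

```text
[[443.07793762  -3.73361    139.        ]
 [454.64190483  -6.46580349 139.        ]
 [445.04673482 -40.22453882 139.        ]
 [433.64319496 -36.36129664 139.        ]]
[[ 17.99020986  -3.44006515 101.99512533]
 [ 16.77984956   8.38047757 101.99919208]
 [-17.93775403   3.2416561  102.0028748 ]
 [-15.58509243  -8.56640584 101.99863548]] mean [444.10244306 -21.69631224 139.        ] [ 3.11803240e-01 -9.60843319e-02  1.01998957e+02]
len 34.53003981652972 ang 74.0048548511671
rim [444.40193163 -21.58492776] 36.397689245710026
```

>>> arm_command(deltas=[[[0, 0, 0.3, -10, -0.05], [0, 0, 0, -25, -0.05], [0, 0, 0, -25, -0.049], [0, 0, 0, -25, 0], [0, 0, 0, -25, 0], [0, 0, 0, -15, 0], [0, 0, 0, -6, 0], [0.3, 0, 0, 0, 0], [0.5, 0, 0, 0, 0], [0.6, 0, 0, 0, 0], [0.6, 0, 0, 0, 0]]])

```text
clock: 8.78
ee_pos: [444.7, -21.7, 111.6]
tcp_rot: [0.001, 0.799, 0.602, 0.001]
ft_force: [-0.1, 0.3, 0.2]
finger_gap: 38.5
```

```bash
python3 w.py w6
```

```text
8.7833 [444.68981374 -21.69285022 111.59590619] xang 74.01392433324854 z [ 2.68920051e-03 -5.42539973e-04 -9.99996237e-01] [-0.09146837  0.28667095  0.23331468] 38.47247237792208 [-0.19  0.2  -0.49  0.88 -0.    1.66]
```

View pics/w6.png

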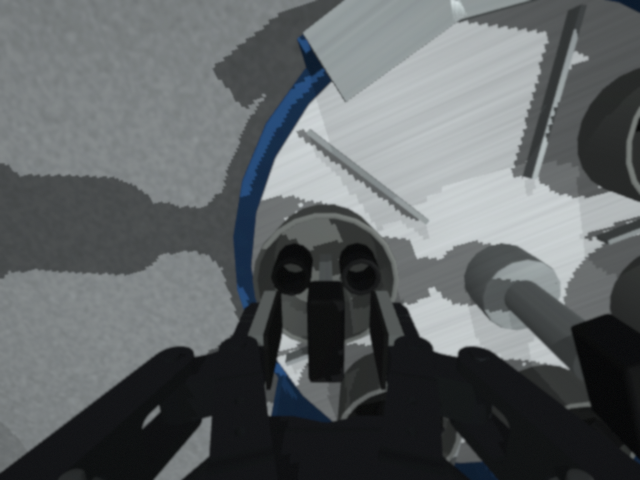

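>>> arm_command(deltas=[[[0.75, -0.4, 0, 0, 0], [0.85, 0, 0, 0, 0], [1, 0, 0, 0, 0], [1, 0, 0, 0, 0], [1, 0, 0, 0, 0], [1, 0, 0, 0, 0], [1, 0, 0, 0, 0], [1, 0, 0, 2, 0], [1, 0, 0, 4, 0], [1, 0, 0, 4, 0], [1, 0, 0, 2, 0], [1, 0, 0, 0, 0]]])

```text
clock: 9.83
ee_pos: [442.8, -21.4, 122.5]
tcp_rot: [-0.0, 0.799, 0.602, -0.0]
ft_force: [0.2, 0.0, -4.6]
finger_gap: 12.9
```

```bash
python3 w.py w7
```

```text
9.8333 [442.82665046 -21.36350307 122.4740293 ] xang 74.02045786274485 z [-1.49800941e-04  3.30437465e-05 -9.99999988e-01] [ 0.21795947  0.01234831 -4.56912611] 12.914526661017224 [-0.19  0.18 -0.48  0.91  0.    1.66]
```

View pics/w7.png

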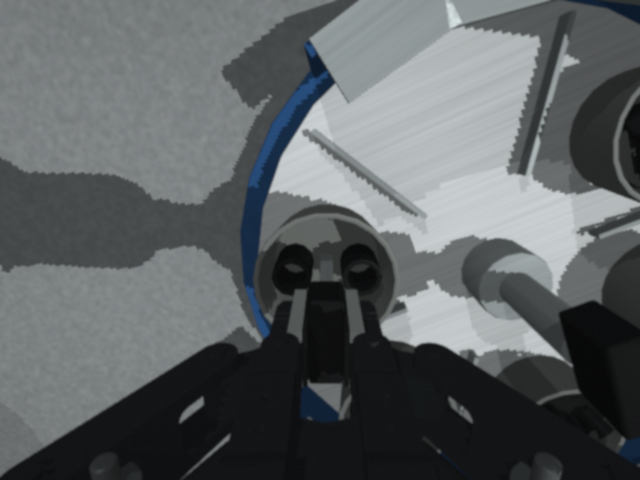

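>>> arm_command(deltas=[[[1, 0, 0, 4, 0], [1, 0, 0, 8, 0], [1, 0, 0, 12, 0], [1, 0, 0, 14, 0], [1, 0, 0, 14, 0], [1, 0, 0, 14, 0], [1, 0, 0, 14, 0], [1, 0, 0, 14, 0], [1, 0, 0, 12, 0], [1, 0, 0, 8, 0], [1, 0, 0, 4, 0], [1, 0, 0, 2, 0]]])

```text
clock: 10.88
ee_pos: [443.2, -21.5, 243.0]
tcp_rot: [0.0, 0.799, 0.602, 0.0]
ft_force: [-0.0, 0.4, -3.4]
finger_gap: 13.2
```

>>> arm_command(deltas=[[[1, 0, 0, 0, 0], [1, 0, 0, 0, 0], [1, 0, 0, 0, 0], [1, 0, 0, 0, 0], [1, 0, 0, 0, 0], [1, 0, 0, 0, 0], [1, 0, 0, 0, 0], [1, 0, 0, 0, 0]]])

```text
clock: 11.55
ee_pos: [442.9, -21.4, 242.2]
tcp_rot: [-0.0, 0.799, 0.602, -0.0]
ft_force: [-0.7, 0.3, -3.1]
finger_gap: 13.0
```

```bash
python3 w.py w8
python3 - <<'E'
from m import *
from station import manip
c=manip.camera("side");crop(c["color"],280,180,190,150,4,"pics/side8.png")
E
```

```text
11.55 [442.9014113  -21.39613332 242.24182049] xang 74.01495207924302 z [-9.53223990e-05  1.89396174e-05 -9.99999995e-01] [-0.71691718  0.27775436 -3.1243169 ] 13.035281319100518 [-0.19  0.11 -0.24  1.22  0.    1.66]
```

View pics/w8.png

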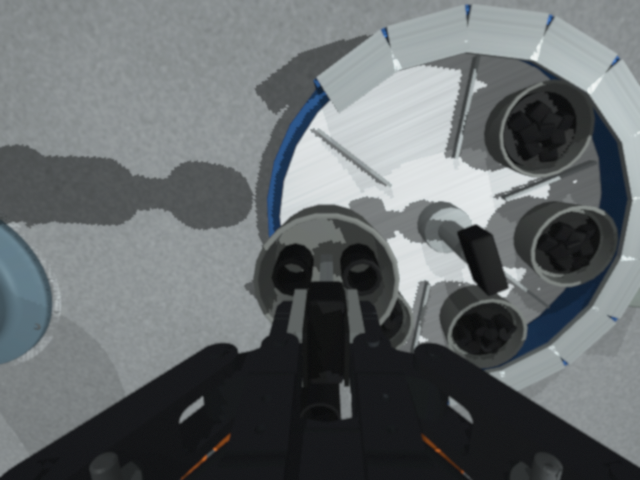

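View pics/side8.png

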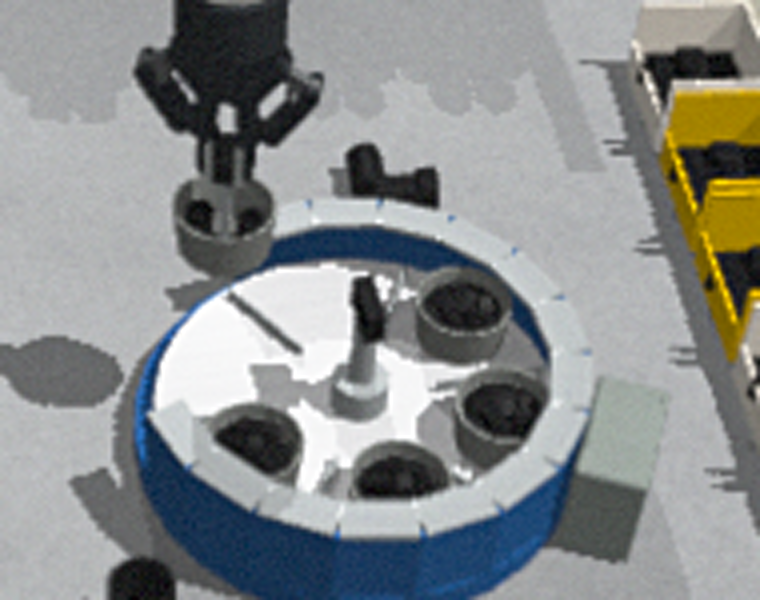

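Run:
```python
from station import manip
print(manip.close_job()); s=manip.sense();print(s['clock'],s['ee_pos'],s['finger_gap'])
```

```text
the job is handed in; nothing more can be done
None
the job is handed in; nothing more can be done
```

I turned the carousel one click clockwise by its knob, which brought the grey T-handle tub to the opening in the rim. I released the knob, and pictures from the wrist and side cameras showed the deck settled at that station.

I then took the tub by its handle and lifted it straight up, and handed the job in at about 11.6 s while still holding it.

- **Height:** the tub was about 13 cm above the deck, worked out from how far the tool rose (TCP at z = 242 mm).
- **Level:** the tool's axis was within 0.01° of vertical.
- **Grip:** the fingers stood 13.0 mm apart, against a 14 mm bar. The knob's 16 mm bar had read 15 mm in the same way.
- **Load:** the wrist carried a steady 3 N or so downward.
- **Contents and surroundings:** the last pictures showed both couplings upright in the tub and the other four tubs in their stations. I did not go near the things on the bench.

No check failed. The wrist load read 4.6 N just after the lift began and 3.1 N at the end, which I put down to sensor offset and motion.

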